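# Lock the cup onto the spray gun

### The job

Lift the lidded cup out of its filling stand and lock it onto the spray gun: enter the lugs on its neck into the slots of the gun's socket, press it down against the spring seal and twist it clockwise (seen from above) to the stop, so that when you let go it springs up into its seats and stays locked there. Keep the cup upright and do not force it - the lid's orange bar shows the lugs only roughly, so feel for the slots with light pressure - and leave the other things on the bench where they are.

Things in the scene. Friction and masses are not known exactly. Their poses are not given: they have to be found in the camera images.
- cup_lid: Black screw lid (44 mm wide, 12 mm high) on the white cup; origin at the centre of its underside, on the cup's axis, z up, +x along the orange bar on its top. Screwed on by hand: a lug of the cup lies under the bar only roughly, up to 17 degrees (0.3 rad) off either way, not measured. The lid is tight and does not turn on the cup in this job. Cup with lid: 0.12 to 0.2 kg.
- cup_grip (a point): Point on the cup's axis 34 mm below the lid's origin (axes as the lid's), middle of the round white body, 56 mm wide from 29 mm above to 29 mm below this point: the place to grip. Sturdy: 30 to 45 N of grip does no harm. Below it a cone narrows to the 32 mm neck.
- neck_tip (a point): Centre of the flat lower end of the cup's neck, 103 mm below the lid's origin (axes as the lid's, so lug angle only rough). The neck is 32 mm wide, its last 4 mm tapered to 26 mm. Three red lugs, 120 degrees apart, reach 21 mm from the axis, are 8 mm wide, and lie 6 to 11 mm above the tip.
- gun: Aluminium spray gun, fixed in its stand; origin at the centre of the mouth (rim) of the round socket on top, 205 mm above the bench, z up, +x to the brass nozzle. Socket 56 mm wide outside, bore 34.4 mm; three slots 10 mm wide (red marks outside) open down from the rim at 0, 120, 240 degrees from +x about z. Nothing of the gun is higher than the rim.
- socket_seat (a point): On the socket's axis, 8.5 mm below the rim, level with the undersides of locked lugs. A lug goes down its slot until its underside is over 11 mm below the rim (ledge at 13.5), turns 50 degrees clockwise from above (the other way is blocked) to a solid stop and there rises 2.5 mm into its seat. Lid origin above rim: 97 mm lugs on the rim, under 86 turning, 84 on the ledge, 88.5 locked.
- seal (a joint): Spring-loaded black seal in the socket: how far it is pressed down, m (0 = up, its face 10.5 mm below the rim; the neck's tip presses it, 4 mm when locked). It pushes up with 4 N at 0, rising 0.8 N per mm. Under that pressure the cup turns freely (under 0.1 N m) until the solid stop.
- cup_stand: Fixed filling stand: blue base 120 x 100 mm, steel ring plate 84 x 84 mm with its top 64 mm above the bench and a 48 mm hole in which the cup's cone hangs; origin on the bench under the hole. The seated cup's lid origin is about 133 mm above the bench.
- glue_bottle: small amber bottle with a yellow cap, 42 mm wide, 85 mm high, standing; origin at the centre of its underside, a bystander
- jar: glass jar with a green lid, 70 mm wide, 95 mm high, standing; origin at the centre of its underside, a bystander
- sanding_block: black sanding block 110 x 65 x 35 mm; origin at the centre of its underside, a bystander
- tape_roll: yellow roll of masking tape, 90 mm wide, 24 mm high, lying flat; origin at the centre of its underside, a bystander
- gun_spanner: steel spanner about 160 mm long, lying flat; origin at the centre of its underside, a bystander
- spare_lid: a spare black lid with an orange bar, like the cup's, 44 mm wide, lying alone on the bench; origin at the centre of its underside, a bystander
- spare_air_cap: spare brass air cap, 33 mm wide, 16 mm high; origin at the centre of its underside, a bystander

How it is judged:
On the way, in this order (a step that is already met when the one before it is completed fails the run):
1. the cup is lifted clear of the filling stand (z of cup_lid in the frame of cup_stand above 0.17 m), for 0.1 s.
2. the lugs are pressed down their slots, below the lands, against the spring seal (z of cup_lid in the frame of gun below 0.0866 m and horizontal distance between cup_lid and gun below 0.004 m and value of joint seal above 0.0055 m), for 0.1 s.
At the end, for the whole second after the job is handed in: The cup stands upright (within 0.06 rad) and centred (3 mm) on the gun, its lugs sprung up into the seats at the stop: lid origin 87.3 to 89.9 mm above the socket's rim, the seal still pressed over 2 mm, the cup at rest and let go (z of cup_lid in the frame of gun between 0.0873 and 0.0899 m and horizontal distance between cup_lid and gun below 0.003 m and angle between cup_lid's own z axis and vertical below 0.06 rad and value of joint seal above 0.002 m and linear speed of cup_lid below 0.01 m/s); the robot touches nothing.
It fails at once if the cup is forced: more than 60 N in all on the gun (contact force between gun and anything else above 60 N).
It fails at once if the cup is tipped more than about 30 degrees (angle between cup_lid's own z axis and vertical above 0.52 rad).
It fails at once if another thing on the bench is pushed more than 30 mm or tipped over (distance of any of glue_bottle, jar, sanding_block, tape_roll, gun_spanner, spare_lid, spare_air_cap from where it was at the start of the episode above 0.03 m or angle between any of glue_bottle, jar, sanding_block, tape_roll, gun_spanner, spare_lid, spare_air_cap's own z axis and vertical above 0.5 rad).
It also fails if it takes over 69 s, if anything falls off the work surface, if the arm or the gripper's body presses on something with over 40 N, if the wrist force passes 120 N, or if a joint passes its speed limit or range.

### The arm

A 7-joint arm with a two-finger parallel gripper is mounted at the origin on the work surface. World frame = base frame: x ahead of the robot, y to its left, z up, the work surface at z = 0. Lengths are in m, angles in rad, forces in N, time in s.
With the tool pointing down it reaches from about 0.4 to 0.85 m from the base axis. Payload 4.4 kg.
Tool frame: the origin (TCP) lies on the centre line of the jaws, within the pads' length; the fingertips stand 14 mm ahead of it and the grasp point (between the pads) lies 5 mm behind it; z points along the fingers, y is the line along which they close (so a half turn about z gives the same grasp; the last joint's range is limited). The gripper opens to 94 mm and grips with 3 to 60 N. Pads are 16 mm wide; open, the fingers measure 119 mm over their backs; the gripper's body (75 mm by 177 mm) begins 78 mm behind the grasp point.
Start: joints at [-1.381, 0.628, 0.038, 1.517, -0.027, 0.996, -0.02], TCP at [0.164, 0.629, 0.219] pointing down, gripper open.
Joint ranges: [-3.06, 3.06], [-0.37, 2.12], [-1.25, 1.32], [0.18, 2.47], [-1.1, 4.24], [0.23, 1.98], [-2.94, 2.94]. Speed limits (rad/s): [2.57, 2.57, 3.14, 3.14, 3.14, 3.14, 3.14].

### API

Orientations are given as a unit quaternion [w, x, y, z].
In Python, from plant import arm, eyes gives the robot as it stands.
- The arm moves only by the tool step_arm, never from a script. Its argument "targets" is a list of rows, each a list of 5 numbers: the closure, from 0 (fully open) to 1 (shut), then the shift along the tool's x, y, z in m, then the turn about the tool's z in degrees. A call has 1 to 10 rows; each row shifts and turns the commanded pose from where the row before left it, along the tool's axes as they then stand; what a row does not reach is not made up. A row lasts 1/8 s, in which the tool goes at most 62.5 mm and 10.7 degrees, less where a joint would pass 70% of its speed; a pose out of reach is approached as far as the arm can. A call with a gripper value outside its range is refused whole. The fingers move at their own pace and stop on an object; "grip_force" is the grip in N (left out, the last holds). Time passes only in rows, so rows that do not move let the fingers close. It gives the time, the measured TCP pose, the force, the opening and the grip force at its end, in the units of the state.
- arm.get_obs(): the state, without advancing time (a new reading comes with each control period).
- eyes.camera(name): name is "side" or "top"; returns the picture (400x640x3 uint8, red, green, blue); there is no depth.
- eyes.camera_info(name): a dict with "mtx" (3x3 intrinsics, pixels), "k1" (the pictures are not rectified: a ray, as slopes to the right and down, at radius r is drawn at 1 + k1 r^2 times it, then the intrinsics apply), "R" (3x3) and "t" (3): a world point X has camera coordinates R X + t. Camera axes: x right, y down, z forward; pixel columns grow to the right and rows downward; lengths in m; the calibration is good to about 2 mm. A picture is of the moment at which its call begins. camera_info takes no time and is no camera call.
- arm.finish_job(): hands the job in; it is judged then, once.
The state is a dict: "time_s": time; "joint_pos": joint angles; "qvel": joint speeds; "joint_efforts": joint torques, N m; "eef_pos": TCP position; "eef_rot": TCP orientation; "wrist_force": force on the tool from outside, world axes, zero at the start; "moment": the same for the moment, N m; "width": finger opening in m; "gripper_force": force on a finger pad.
Only numpy, scipy, OpenCV 4.12 (cv2) and the standard library are available. Lean on these libraries where they do the work, as an engineer would, in place of code of your own. Each camera call takes 0.05 s, during which the arm holds its last target. There are 200 camera calls.

## Working session

There is one attempt and no reset: what is moved stays moved. The work goes in short steps, Python scripts to look and compute and a tool call to move; the robot and the scene stay as the last step left them, time stands still between calls to the robot, and variables do not carry over. Pictures are saved under pics/ and viewed, at most 10 in all, crops included, and the job is handed in when it is done.

Besides the shell and the picture viewer there is one more tool, called by a JSON object that holds its "api" and its "payload", one argument or row to a line. step_arm: Moves the arm, as the interface text tells. Its arguments: {"type":"object","properties":{"targets":{"type":"array"},"grip_force":{"type":"number"}},"required":["targets"]}

```bash
mkdir -p pics; ls
python3 - <<'E'
from plant import arm, eyes
import cv2
for n in("side","top"):
    cv2.imwrite(f"pics/{n}0.png",eyes.camera(n)[:,:,::-1]); i=eyes.camera_info(n); print(n,i)
o=arm.get_obs();print(o)
E
```

```text
pics
side {'mtx': array([[426.77631446,   0.        , 316.9845848 ],
       [  0.        , 426.77631446, 201.28133022],
       [  0.        ,   0.        ,   1.        ]]), 'k1': -0.03312890425541908, 'R': array([[-9.51882599e-01, -3.06462910e-01,  3.90549596e-05],
       [-2.16850951e-01,  6.73455219e-01, -7.06706257e-01],
       [ 2.16552954e-01, -6.72709858e-01, -7.07507078e-01]]), 't': array([0.49596214, 0.20873906, 1.14707768])}
top {'mtx': array([[460.50879974,   0.        , 323.0906312 ],
       [  0.        , 460.50879974, 197.64766272],
       [  0.        ,   0.        ,   1.        ]]), 'k1': -0.06746522513333625, 'R': array([[-0.01047577, -0.99992542, -0.00627743],
       [-0.9787195 ,  0.01153981, -0.20487795],
       [ 0.20493511,  0.00399759, -0.9787674 ]]), 't': array([0.00529734, 0.54478402, 1.47610968])}
{'time_s': 0.1, 'joint_pos': array([-1.38080849,  0.62920946,  0.03846685,  1.51821669, -0.02696217,
        0.99632261, -0.01998026]), 'qvel': array([ 0.00053183,  0.00109442, -0.00120467, -0.00045066, -0.00014752,
        0.00027026, -0.00123917]), 'joint_efforts': array([ 2.75058024e-03, -5.50785542e+01,  1.14689011e+00, -1.87116373e+01,
       -5.23331494e-02,  1.93128968e-02,  5.83709721e-05]), 'eef_pos': array([0.16430777, 0.62831774, 0.21869152]), 'eef_rot': array([-7.57557368e-05,  1.27533794e-01,  9.91833888e-01, -8.15378044e-04]), 'wrist_force': array([-0.26979971,  0.25107169,  1.01558096]), 'moment': array([ 0.04328364,  0.02700696, -0.01325272]), 'gripper_force': 0.0, 'width': 0.09399101085422827}
```

View pics/top0.png

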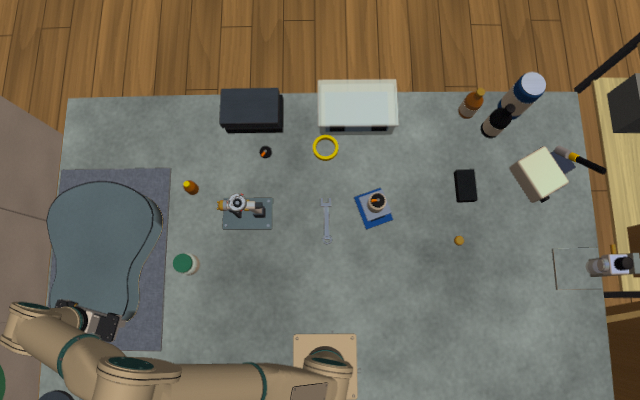

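View pics/side0.png

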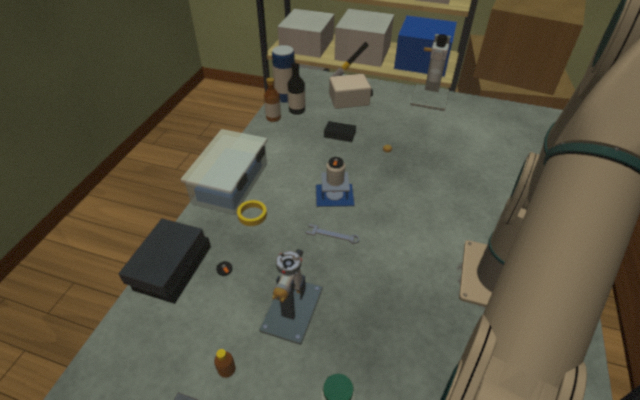

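The cup sits in its blue stand at about (377,202) in top and (336,163) in side. The gun socket is at (237,202) in top and (288,260) in side. Next I'll zoom in on both.

Run:
```python
import cv2,numpy as np
t=cv2.imread("pics/top0.png");s=cv2.imread("pics/side0.png")
def c(i,x,y,w=25): return cv2.resize(i[y-w+6:y+w-6,x-w:x+w],(400,304),interpolation=cv2.INTER_NEAREST)
cv2.imwrite("pics/z.png",np.vstack([np.hstack([c(t,377,202),c(t,240,204)]),np.hstack([c(s,336,168),c(s,288,264)])])[:600])
```

```text
(no output)
```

View pics/z.png

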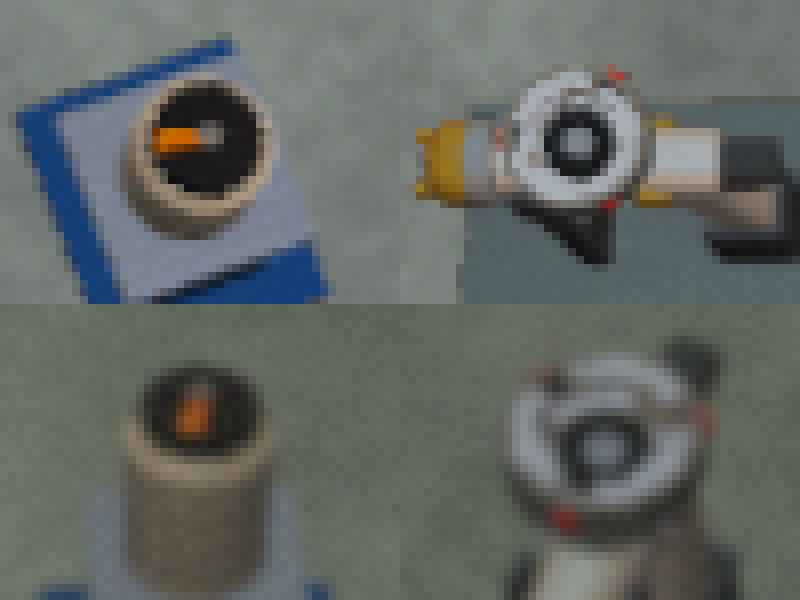

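The zoom shows the lid with its orange bar pointing left in top (towards +y), at about (378,200). The gun's rim is at (237,202), with red marks at three sides and the brass nozzle to the left (+y). Next I'll measure these from masks.

```bash
cat > h.py <<'E'
from plant import arm, eyes
import cv2,numpy as np
def ray(n,uv,z):
    i=eyes.camera_info(n);K,k=i["mtx"],i["k1"]
    p=cv2.undistortPoints(np.array([[uv]],float),K,np.array([k,0,0,0,0.]))[0,0]
    C=-i["R"].T@i["t"]; d=i["R"].T@np.array([p[0],p[1],1]); 
    return (C+d*(z-C[2])/d[2])[:2],C,d/np.linalg.norm(d)
def proj(n,X):
    i=eyes.camera_info(n)
    return cv2.projectPoints(np.array([X],float),cv2.Rodrigues(i["R"])[0],i["t"],i["mtx"],np.array([i["k1"],0,0,0,0.]))[0][0,0]
def big(m,near):  # largest blob near a pixel -> its contour
    cs,_=cv2.findContours(m.astype(np.uint8),cv2.RETR_EXTERNAL,cv2.CHAIN_APPROX_NONE)
    return max(cs,key=cv2.contourArea)
def up(img,x,y,w,S=8):
    M=np.float64([[1/S,0,x-w],[0,1/S,y-w]])
    return cv2.warpAffine(img,M,(2*w*S,2*w*S),flags=cv2.INTER_CUBIC|cv2.WARP_INVERSE_MAP)
def topx(p,x,y,w,S=8): return np.array(p)/S+[x-w,y-w]
E
cat > m0.py <<'E'
from h import *
im={n:cv2.cvtColor(cv2.imread(f"pics/{n}0.png"),cv2.COLOR_BGR2RGB) for n in("top","side")}
for n,c,g in(("top",(378,200),(237,202)),("side",(336,162),(288,260))):
    # lid
    u=up(im[n],*c,14).astype(int); hsv=cv2.cvtColor(u.clip(0,255).astype(np.uint8),cv2.COLOR_RGB2HSV)
    org=(hsv[...,1]>150)&(u[...,0]>110)&(u[...,2]<80)
    dark=u.max(2)<75
    m=(dark|org).astype(np.uint8); m=cv2.morphologyEx(m,cv2.MORPH_OPEN,np.ones((9,9)))
    h=cv2.convexHull(big(m,None)); e=cv2.fitEllipse(h); pc=topx(e[0],*c,14)
    ob=big(org,None); mo=cv2.moments(ob); po=topx((mo['m10']/mo['m00'],mo['m01']/mo['m00']),*c,14)
    P=ray(n,pc,.145)[0];O=ray(n,po,.145)[0]
    print(n,"lid px",pc,"ell",np.array(e[1])/8,"xy",P,"bar",O-P,np.degrees(np.arctan2(*(O-P)[::-1])))
    # gun rim
    u=up(im[n],*g,18).astype(int)
    yy,xx=np.mgrid[:u.shape[0],:u.shape[1]]
    m=(u.min(2)>(110 if n=="top" else 95))&(np.hypot(xx-144,yy-144)<110)
    m=cv2.morphologyEx(m.astype(np.uint8),cv2.MORPH_OPEN,np.ones((15,15)))
    h=cv2.convexHull(big(m,None)); e=cv2.fitEllipse(h); pg=topx(e[0],*g,18)
    print(n,"rim px",pg,np.array(e)[1] if 0 else np.array(e[1])/8,"xy",ray(n,pg,.205)[0])
    cv2.imwrite(f"pics/m_{n}.png",np.hstack([m*255]))
    red=((u[...,0]-np.maximum(u[...,1],u[...,2]))>35)&(u[...,1]-u[...,2]<25)
    N,_,st,ct=cv2.connectedComponentsWithStats(red.astype(np.uint8))
    G=ray(n,pg,.205)[0]
    for k in range(1,N):
        if st[k,4]>20:
            p=topx(ct[k],*g,18); d=ray(n,p,.203)[0]-G; print("  red",p,st[k,4],np.hypot(*d),np.degrees(np.arctan2(d[1],d[0])))
print([ (n,ray(n,(220,205) if n=="top" else (280,293),.17)[0]) for n in("top","side")])
E
python3 m0.py
```

```text
top lid px [377.24334145 200.1611805 ] ell [13.41731453 13.91517544] xy [ 0.51623224 -0.17044426] bar [0.00085924 0.01205644] 85.9235423460571
top rim px [235.4277153  199.20820808] [20.83569145 25.8216629 ] xy [0.51201381 0.26228655]
  red [241.4796875  193.87135417] 240 0.024156877247847434 -46.42638578977407
  red [226.94936709 202.13132911] 79 0.02711264196225905 107.75759113424171
  red [240.82628205 210.06858974] 195 0.037039750581022164 -153.00811883423012
side lid px [335.60865974 162.02253056] ell [11.64219284 15.0809145 ] xy [ 0.51598197 -0.16478136] bar [0.00169684 0.00351694] 64.24376735307318
side rim px [286.58740807 258.85056686] [17.84935188 23.47673035] xy [0.50856658 0.25718557]
  red [283.15616798 271.41863517] 381 0.03276219574550424 97.49588565440574
[('top', array([0.50163347, 0.31657926])), ('side', array([0.50072784, 0.32310775]))]
```

```bash
cat >> h.py <<'E'
def rect(n,img,x,y,z,half=.04,S=5000): # bird's view of plane z; up = +x, left = +y
    N=int(2*half*S); i=eyes.camera_info(n)
    r,c=np.mgrid[:N,:N]; X=np.stack([x+half-r/S,y+half-c/S,np.full(r.shape,z)],-1).reshape(-1,3)
    p=cv2.projectPoints(X,cv2.Rodrigues(i["R"])[0],i["t"],i["mtx"],np.array([i["k1"],0,0,0,0.]))[0].reshape(N,N,2).astype(np.float32)
    return cv2.remap(img,p,None,cv2.INTER_CUBIC)
E
cat > m1.py <<'E'
from h import *
im={n:cv2.imread(f"pics/{n}0.png") for n in("top","side")}
rows=[]
for n in im:
    row=[]
    for (x,y,z,r) in ((.516,-.170,.145,.022),(.505,.258,.205,.028)):
        a=rect(n,im[n],x,y,z); g=cv2.GaussianBlur(cv2.cvtColor(a,cv2.COLOR_BGR2GRAY),(0,0),4)
        cs=cv2.HoughCircles(g,cv2.HOUGH_GRADIENT,1,8,param1=40,param2=8,minRadius=int(r*5000)-8,maxRadius=int(r*5000)+8)
        cs=cs[0][:3] if cs is not None else []
        for k,q in enumerate(cs):
            print(n,r,"xy",x+.04-q[1]/5000,y+.04-q[0]/5000,"r",q[2]/5000)
            if k==0: cv2.circle(a,(int(q[0]),int(q[1])),int(q[2]),(0,255,0),1)
        for k in range(0,400,50): a[k,:]=a[k,:]//2; a[:,k]=a[:,k]//2
        row.append(cv2.resize(a,(300,300)))
    rows.append(np.hstack(row))
cv2.imwrite("pics/r1.png",np.vstack(rows))
E
python3 m1.py
```

```text
top 0.022 xy 0.51629996 -0.1697 r 0.02172
top 0.022 xy 0.5171 -0.1683 r 0.023260001
top 0.022 xy 0.5179 -0.1699 r 0.02172
top 0.028 xy 0.5057 0.2583 r 0.02698
top 0.028 xy 0.5075 0.2593 r 0.02838
top 0.028 xy 0.5059 0.2599 r 0.026679998
side 0.028 xy 0.4891 0.2561 r 0.02906
side 0.028 xy 0.49050003 0.2569 r 0.027339999
```

View pics/r1.png

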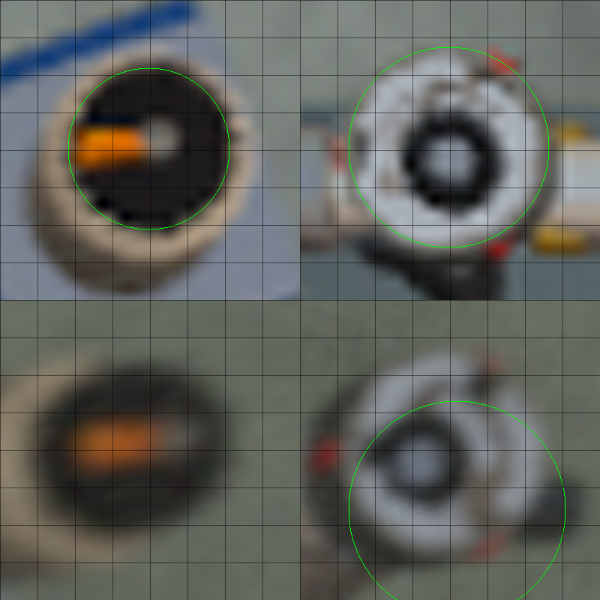

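Both views agree:
- **Cup:** about (0.516, -0.170), with the bar at about 86°.
- **Gun:** about (0.505, 0.258), with yaw about 89.5°.

First I'll rise and square the tool to the world axes.

{"api": "step_arm", "payload": {
  "targets": [
    [0,0,0,-0.05,-7.35],
    [0,0,0,-0.05,-7.35],
    [0,-0.048,-0.03,-0.02,0],
    [0,-0.048,-0.03,0,0],
    [0,-0.048,-0.03,0,0],
    [0,-0.048,-0.03,0,0],
    [0,-0.048,-0.03,0,0],
    [0,-0.048,-0.03,0,0]
  ],
  "grip_force": 35
}}

```text
time_s: 1.1
eef_pos: [0.4538, 0.4478, 0.3391]
eef_rot: [-0.0, -0.0, 1.0, -0.0]
wrist_force: [-0.2, 0.8, 0.3]
width: 0.094
gripper_force: 0.0
```

{"api": "step_arm", "payload": {
  "targets": [
    [0,-0.006,-0.056,0,0],
    [0,-0.006,-0.056,0,0],
    [0,-0.006,-0.056,0,0],
    [0,-0.006,-0.056,0,0],
    [0,-0.006,-0.056,0,0],
    [0,-0.006,-0.056,0,0],
    [0,-0.006,-0.056,0,0],
    [0,-0.006,-0.056,0,0],
    [0,-0.006,-0.056,0,0],
    [0,-0.006,-0.056,0,0]
  ]
}}

```text
time_s: 2.35
eef_pos: [0.5128, -0.1125, 0.3393]
eef_rot: [-0.0, -0.0, 1.0, 0.0]
wrist_force: [0.8, -0.0, 0.0]
width: 0.0941
gripper_force: 0.0
```

{"api": "step_arm", "payload": {
  "targets": [
    [0,0,-0.056,0,0],
    [0,0,0,0,0],
    [0,0,0,0,0]
  ]
}}

```text
time_s: 2.72
eef_pos: [0.5129, -0.166, 0.339]
eef_rot: [-0.0, -0.0, 1.0, 0.001]
wrist_force: [-0.1, 1.2, 0.3]
width: 0.0943
gripper_force: 0.0
```

{"api": "step_arm", "payload": {
  "targets": [
    [0,-0.0035,-0.004,0.055,0],
    [0,0,0,0.055,0],
    [0,0,0,0.055,0],
    [0,0,0,0.045,0],
    [0,0,0,0.025,0],
    [0,0,0,0.01,0],
    [0,0,0,0,0],
    [0,0,0,0,0]
  ]
}}

```text
time_s: 3.72
eef_pos: [0.5175, -0.1707, 0.0956]
eef_rot: [0.001, -0.001, 1.0, -0.0]
wrist_force: [0.5, -0.3, -0.8]
width: 0.0938
gripper_force: 0.0
```

{"api": "step_arm", "payload": {
  "targets": [
    [0.3,0,0,0,0],
    [0.35,0,0,0,0],
    [0.38,0,0,0,0],
    [0.4,0,0,0,0],
    [0.45,0,0,0,0],
    [0.5,0,0,0,0]
  ],
  "grip_force": 35
}}

```text
time_s: 4.47
eef_pos: [0.5166, -0.1716, 0.0946]
eef_rot: [0.0, -0.0, 1.0, -0.0]
wrist_force: [0.6, -0.5, 0.7]
width: 0.056
gripper_force: 35.0
```

{"api": "step_arm", "payload": {
  "targets": [
    [0.5,0,0,-0.01,0],
    [0.5,0,0,-0.03,0],
    [0.5,0,0,-0.045,0],
    [0.5,0,0,-0.045,0],
    [0.5,0,0,-0.045,0],
    [0.5,0,0,-0.035,0],
    [0.5,0,0,-0.015,0],
    [0.5,0,0,0,0],
    [0.5,0,0,0,0],
    [0.5,0,0,0,0]
  ]
}}

```text
time_s: 5.72
eef_pos: [0.5158, -0.1706, 0.318]
eef_rot: [-0.001, -0.0, 1.0, 0.0]
wrist_force: [-0.2, 0.3, -1.0]
width: 0.056
gripper_force: 35.0
```

```bash
cat > m2.py <<'E'
from h import *
import sys
tag=sys.argv[1]; o=arm.get_obs(); p=o["eef_pos"]; print(o["eef_pos"],o["wrist_force"],o["moment"])
z=p[2]+.0385+.012; rows=[]
for n in("top","side"):
    c=eyes.camera(n)[:,:,::-1].copy(); cv2.imwrite(f"pics/{tag}_{n}.png",c)
    a=rect(n,c,p[0],p[1],z)
    cv2.circle(a,(200,200),110,(0,255,0),1)
    for k in range(0,400,50): a[k,:]=a[k,:]//2; a[:,k]=a[:,k]//2
    rows.append(a)
cv2.imwrite(f"pics/{tag}_r.png",np.hstack(rows))
E
python3 m2.py a
```

```text
[ 0.51579469 -0.17058324  0.31795196] [-0.15199742  0.34237348 -1.04096282] [-0.01150218 -0.01239945 -0.01478325]
```

View pics/a_r.png

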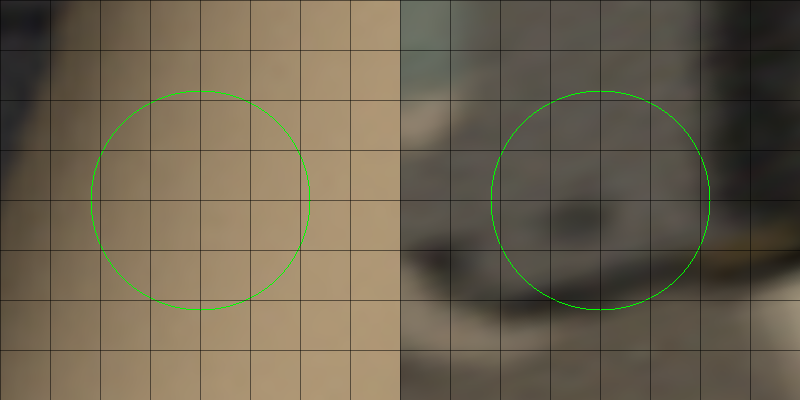

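The arm hides the lid in both views, so I'll rely on the grasp geometry. The lift shows no slip: the width is 56 mm and the weight is felt. Next I'll carry the cup to the gun.

{"api": "step_arm", "payload": {
  "targets": [
    [0.5,0,0.02,0,0],
    [0.5,0,0.045,0,0],
    [0.5,0.002,0.05,0,0],
    [0.5,0.002,0.055,0,0],
    [0.5,0.002,0.055,0,0],
    [0.5,0.002,0.055,0,0],
    [0.5,0.002,0.055,0,0],
    [0.5,0.001,0.05,0,0],
    [0.5,0,0.03,0,0],
    [0.5,0,0.013,0,0]
  ]
}}

```text
time_s: 7.08
eef_pos: [0.5046, 0.259, 0.3188]
eef_rot: [-0.001, -0.002, 1.0, -0.0]
wrist_force: [1.0, -0.7, -1.0]
width: 0.0558
gripper_force: 35.0
```

{"api": "step_arm", "payload": {
  "targets": [
    [0.5,0,0,0,0],
    [0.5,0,0,0,0],
    [0.5,0,0,0,0],
    [0.5,0,0,0,0]
  ]
}}

```text
time_s: 7.58
eef_pos: [0.5055, 0.2562, 0.3196]
eef_rot: [0.0, 0.0, 1.0, -0.0]
wrist_force: [-0.4, -0.2, -2.9]
width: 0.0556
gripper_force: 35.0
```

Run:
```python
from h import *
o=arm.get_obs();print(o["eef_pos"],o["joint_pos"],o["wrist_force"],o["moment"])
im=[]
for n in("top","side"):
    c=eyes.camera(n)[:,:,::-1].copy(); cv2.imwrite(f"pics/b_{n}.png",c)
    x,y=map(int,proj(n,[.505,.258,.25])); im.append(cv2.resize(c[max(y-45,0):y+45,x-45:x+45],(400,400)))
cv2.imwrite("pics/b_z.png",np.hstack(im))
```

```text
[0.50546555 0.25619767 0.31963664] [-0.57813332  0.41041822  0.08812652  1.61750329 -0.03889714  1.11525686
  1.08994417] [-0.41220312 -0.22002184 -2.85648165] [ 0.03708646 -0.04691529  0.02598079]
```

View pics/b_z.png

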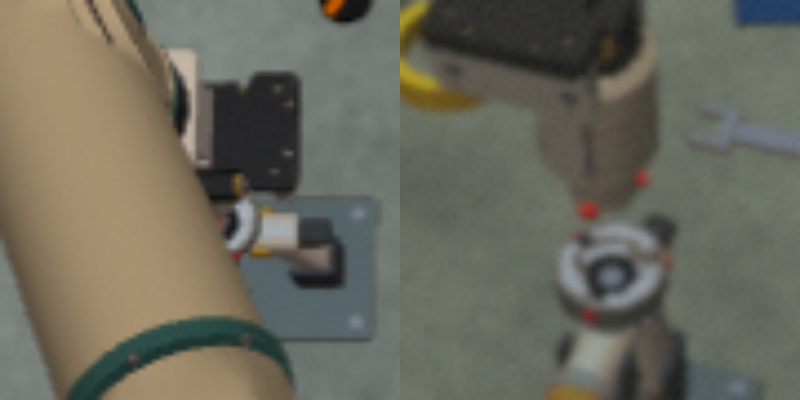

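The side picture shows two red lugs on the neck, at about crop (588,210) and (642,178), above the socket. I'll get the lug angle and the neck axis from them.

Run:
```python
from h import *
c=cv2.imread("pics/b_side.png"); x,y=map(int,proj("side",[.505,.258,.25])); print(x,y)
S=8;w=45
u=up(c,x,y,w,S).astype(int)
red=((u[...,2]-np.maximum(u[...,1],u[...,0]))>45)
N,_,st,ct=cv2.connectedComponentsWithStats(red.astype(np.uint8))
A=np.array([.5055,.2570])
for k in range(1,N):
    if st[k,4]<80: continue
    p=topx(ct[k],x,y,w,S); bb=np.array(st[k,:4])/S
    for z in (.2615,.2636,.2655):
        d=ray("side",p,z)[0]-A; print(p.round(1),bb.round(1),z,(d*1000).round(1),"r",round(np.hypot(*d)*1000,1),"ang",np.degrees(np.arctan2(d[1],d[0])).round(1))
for a in (76,83,90,97,104):
  print(a,[proj("side",[A[0]+.0205*np.cos(np.radians(b)),A[1]+.0205*np.sin(np.radians(b)),.2636]).round(1).tolist() for b in(a,a-120,a+120)])
```

```text
286 246
[294.8 240.6] [52.5 38.1  2.8  3. ] 0.2615 [-14.5 -10.9] r 18.1 ang -143.1
[294.8 240.6] [52.5 38.1  2.8  3. ] 0.2636 [-15.1  -9.3] r 17.8 ang -148.6
[294.8 240.6] [52.5 38.1  2.8  3. ] 0.2655 [-15.8  -7.8] r 17.6 ang -153.7
[282.9 247.8] [39.8 45.   4.4  3.8] 0.2615 [ 2.6 15. ] r 15.2 ang 80.1
[282.9 247.8] [39.8 45.   4.4  3.8] 0.2636 [ 1.9 16.6] r 16.7 ang 83.5
[282.9 247.8] [39.8 45.   4.4  3.8] 0.2655 [ 1.2 17.9] r 18.0 ang 86.1
[283.1 271.4] [40.9 69.4  2.5  2.2] 0.2615 [-19.3  70.8] r 73.4 ang 105.2
[283.1 271.4] [40.9 69.4  2.5  2.2] 0.2636 [-19.9  72.2] r 74.9 ang 105.4
[283.1 271.4] [40.9 69.4  2.5  2.2] 0.2655 [-20.5  73.4] r 76.2 ang 105.6
76 [[280.9, 248.6], [282.5, 235.6], [296.3, 242.4]]
83 [[282.0, 249.1], [281.4, 236.0], [296.3, 241.5]]
90 [[283.1, 249.4], [280.5, 236.6], [296.2, 240.5]]
97 [[284.2, 249.7], [279.6, 237.2], [295.9, 239.7]]
104 [[285.4, 249.8], [278.8, 238.0], [295.5, 238.8]]
```

{"api": "step_arm", "payload": {
  "targets": [
    [0.5,0,0,0.02,-5],
    [0.5,0,0,0.015,-4.5],
    [0.5,0,0,0.006,0],
    [0.5,0,0,0,0],
    [0.5,0,0,0,0],
    [0.5,0,0,0,0]
  ]
}}

```text
time_s: 8.43
eef_pos: [0.5055, 0.2573, 0.279]
eef_rot: [0.001, -0.083, 0.997, 0.0]
wrist_force: [0.0, -0.3, -1.7]
width: 0.0558
gripper_force: 35.0
```

```bash
cat > pos.py <<'E'
from h import *
P=[];F=[];M=[];L=[]
for k in range(6):
    eyes.camera("side"); o=arm.get_obs(); P.append(o["eef_pos"]);F.append(o["wrist_force"]);M.append(o["moment"]);q=o["eef_rot"]
    L.append(np.degrees(2*np.arctan2(q[1],q[2])))
print("P mm",(np.mean(P,0)*1000).round(2),"sd",(np.std(P,0)*1000).round(2),"F",np.mean(F,0).round(2),"M",np.mean(M,0).round(3),"turn",np.mean(L).round(2),"lid above rim",round(np.mean(P,0)[2]*1000+38.5-205,1),"w",o["width"],o["time_s"])
E
python3 pos.py
```

```text
P mm [505.32 257.21 278.73] sd [0.08 0.06 0.14] F [ 0.04  0.29 -1.73] M [ 0.03  -0.021  0.018] turn -9.54 lid above rim 112.2 w 0.05558687043548396 8.725
```

{"api": "step_arm", "payload": {
  "targets": [
    [0.5,0,0.0007,0.006,0],
    [0.5,0,0,0.003,0],
    [0.5,0,0,0.002,0],
    [0.5,0,0,0.002,0],
    [0.5,0,0,0,0],
    [0.5,0,0,0,0]
  ]
}}

```text
time_s: 9.48
eef_pos: [0.505, 0.2582, 0.2656]
eef_rot: [0.0, -0.083, 0.997, 0.0]
wrist_force: [-0.7, 0.9, -1.0]
width: 0.0556
gripper_force: 35.0
```

```bash
python3 pos.py
```

```text
P mm [505.02 258.14 265.54] sd [0.01 0.02 0.01] F [-0.72  0.87 -0.45] M [ 0.393  0.241 -0.011] turn -9.55 lid above rim 99.0 w 0.05604253388060918 9.775
```

{"api": "step_arm", "payload": {
  "targets": [
    [0.5,0.0005,0.0008,0,0],
    [0.5,0,0,0,0],
    [0.5,0,0,0,0]
  ]
}}

```text
time_s: 10.15
eef_pos: [0.5048, 0.2583, 0.2655]
eef_rot: [0.0, -0.083, 0.997, -0.0]
wrist_force: [0.5, 0.7, -0.4]
width: 0.0557
gripper_force: 35.0
```

```bash
python3 pos.py
```

```text
P mm [504.45 258.35 265.36] sd [0.2  0.04 0.1 ] F [ 0.26  0.37 -1.28] M [ 0.151 -0.001  0.011] turn -9.53 lid above rim 98.9 w 0.055154580988482554 10.45
```

Side load nearly gone, so I'll lower until the lugs touch.

{"api": "step_arm", "payload": {
  "targets": [
    [0.5,0,0.0003,0.001,0],
    [0.5,0,0,0.001,0],
    [0.5,0,0,0.001,0],
    [0.5,0,0,0,0],
    [0.5,0,0,0,0]
  ]
}}

```text
time_s: 11.08
eef_pos: [0.5044, 0.2586, 0.2638]
eef_rot: [0.0, -0.083, 0.997, 0.0]
wrist_force: [-1.5, -1.2, 6.5]
width: 0.0557
gripper_force: 35.0
```

```bash
python3 pos.py
```

```text
P mm [504.41 258.65 263.74] sd [0.01 0.02 0.01] F [-1.95 -1.08  7.62] M [-0.368  0.686 -0.004] turn -9.53 lid above rim 97.2 w 0.05565237959523957 11.375
```

Lugs are on the rim at 97.2 mm with about 9 N. Next I'll sweep clockwise under light pressure.

{"api": "step_arm", "payload": {
  "targets": [
    [0.5,0,0,0,1.3],
    [0.5,0,0,0,1.3],
    [0.5,0,0,0,0]
  ]
}}

```text
time_s: 11.75
eef_pos: [0.5049, 0.259, 0.2637]
eef_rot: [0.001, -0.061, 0.998, 0.0]
wrist_force: [-0.8, -0.2, 6.5]
width: 0.0555
gripper_force: 35.0
```

{"api": "step_arm", "payload": {
  "targets": [
    [0.5,0,0,0,1.3],
    [0.5,0,0,0,1.3],
    [0.5,0,0,0,0]
  ]
}}

```text
time_s: 12.12
eef_pos: [0.5049, 0.2595, 0.2636]
eef_rot: [0.001, -0.038, 0.999, 0.001]
wrist_force: [-1.0, 1.1, 5.0]
width: 0.0555
gripper_force: 35.0
```

{"api": "step_arm", "payload": {
  "targets": [
    [0.5,0,0,0,1.3],
    [0.5,0,0,0,1.3],
    [0.5,0,0,0,0]
  ]
}}

```text
time_s: 12.5
eef_pos: [0.5045, 0.2595, 0.2628]
eef_rot: [0.0, -0.015, 1.0, 0.001]
wrist_force: [-0.8, 2.1, 0.3]
width: 0.0558
gripper_force: 35.0
```

Z dropped and the force fell at a turn of about -1.7°, so I'll press down a little to check entry.

{"api": "step_arm", "payload": {
  "targets": [
    [0.5,0,0,0.001,0],
    [0.5,0,0,0.001,0],
    [0.5,0,0,0,0],
    [0.5,0,0,0,0]
  ]
}}

```text
time_s: 13.0
eef_pos: [0.5038, 0.2592, 0.2599]
eef_rot: [-0.001, -0.015, 1.0, 0.0]
wrist_force: [-0.8, 3.8, -2.8]
width: 0.0555
gripper_force: 35.0
```

```bash
python3 pos.py
```

```text
P mm [503.84 259.22 259.99] sd [0.01 0.01 0.03] F [-1.69  4.16 -4.  ] M [ 1.312  0.532 -0.094] turn -1.76 lid above rim 93.5 w 0.05590406885496685 13.3
```

{"api": "step_arm", "payload": {
  "targets": [
    [0.5,0.0004,0.0009,0,0.7],
    [0.5,0,0,0.001,0],
    [0.5,0,0,0.001,0],
    [0.5,0,0,0,0],
    [0.5,0,0,0,0]
  ]
}}

```text
time_s: 13.92
eef_pos: [0.5043, 0.2594, 0.2591]
eef_rot: [0.0, -0.009, 1.0, -0.0]
wrist_force: [-3.2, 1.2, 4.9]
width: 0.0559
gripper_force: 35.0
```

```bash
python3 pos.py
```

```text
P mm [504.27 259.37 258.76] sd [0.01 0.02 0.11] F [-2.33  0.82  4.84] M [ 0.231  0.834 -0.067] turn -1.03 lid above rim 92.3 w 0.05550678104275754 14.225
```

{"api": "step_arm", "payload": {
  "targets": [
    [0.5,0.0005,0.0002,0.001,0.4],
    [0.5,0,0,0.0015,0],
    [0.5,0,0,0.0015,0],
    [0.5,0,0,0.0015,0],
    [0.5,0,0,0,0],
    [0.5,0,0,0,0]
  ]
}}

```text
time_s: 14.98
eef_pos: [0.5042, 0.2594, 0.2534]
eef_rot: [0.001, -0.005, 1.0, -0.0]
wrist_force: [-1.4, -0.2, 7.4]
width: 0.0555
gripper_force: 35.0
```

```bash
python3 pos.py
```

```text
P mm [504.17 259.42 253.37] sd [0.02 0.02 0.01] F [-1.67 -0.32  7.14] M [-0.091  0.477  0.008] turn -0.63 lid above rim 86.9 w 0.0555160304585328 15.275
```

{"api": "step_arm", "payload": {
  "targets": [
    [0.5,0.0003,0,0.001,0],
    [0.5,0,0,0.001,0],
    [0.5,0,0,0,0],
    [0.5,0,0,0,0]
  ]
}}

```text
time_s: 15.78
eef_pos: [0.5042, 0.2594, 0.252]
eef_rot: [0.001, -0.005, 1.0, -0.0]
wrist_force: [-2.4, -1.8, 9.6]
width: 0.0559
gripper_force: 35.0
```

```bash
python3 pos.py
```

```text
P mm [504.17 259.4  252.  ] sd [0.01 0.02 0.01] F [-1.85 -1.24 10.23] M [-0.244  0.612  0.015] turn -0.62 lid above rim 85.5 w 0.05582626271692273 16.075
```

{"api": "step_arm", "payload": {
  "targets": [
    [0.5,0.0003,-0.0002,0.001,0],
    [0.5,0,0,0,0],
    [0.5,0,0,0,0],
    [0.5,0,0,0,0]
  ]
}}

```text
time_s: 16.58
eef_pos: [0.5041, 0.2594, 0.2519]
eef_rot: [0.001, -0.005, 1.0, 0.0]
wrist_force: [-2.2, -1.9, 15.5]
width: 0.0555
gripper_force: 35.0
```

```bash
python3 pos.py
```

```text
P mm [504.16 259.35 251.96] sd [0.01 0.01 0.01] F [-2.79 -1.61 15.29] M [-0.371  0.928  0.022] turn -0.62 lid above rim 85.5 w 0.05568991233490691 16.875
```

{"api": "step_arm", "payload": {
  "targets": [
    [0.5,0.0003,-0.0002,-0.0007,0],
    [0.5,0,0,0,2],
    [0.5,0,0,0,2],
    [0.5,0,0,0,2],
    [0.5,0,0,0,2],
    [0.5,0,0,0,0]
  ]
}}

```text
time_s: 17.62
eef_pos: [0.5042, 0.2594, 0.252]
eef_rot: [0.002, 0.064, 0.998, 0.0]
wrist_force: [-1.0, -0.3, 11.3]
width: 0.0555
gripper_force: 35.0
```

```bash
python3 pos.py
```

```text
P mm [504.22 259.36 251.99] sd [0.01 0.02 0.01] F [-1.32 -0.42 10.53] M [-0.098  0.381 -0.009] turn 7.38 lid above rim 85.5 w 0.055675877109884093 17.925
```

It turns freely with almost no torque, so the lugs are under the lands. I'll keep turning.

{"api": "step_arm", "payload": {
  "targets": [
    [0.5,0,0,0,4],
    [0.5,0,0,0,4],
    [0.5,0,0,0,4],
    [0.5,0,0,0,4],
    [0.5,0,0,0,4],
    [0.5,0,0,0,4],
    [0.5,0,0,0,4],
    [0.5,0,0,0,4],
    [0.5,0,0,0,4],
    [0.5,0,0,0,0]
  ]
}}

```text
time_s: 19.18
eef_pos: [0.5046, 0.2593, 0.252]
eef_rot: [0.002, 0.37, 0.929, 0.001]
wrist_force: [-0.6, -0.1, 9.5]
width: 0.0558
gripper_force: 35.0
```

```bash
python3 pos.py
```

```text
P mm [504.57 259.31 251.98] sd [0.01 0.02 0.01] F [-0.61  0.13  9.58] M [-0.101  0.203 -0.048] turn 43.39 lid above rim 85.5 w 0.05535159284297963 19.475
```

{"api": "step_arm", "payload": {
  "targets": [
    [0.5,0,0,0,1],
    [0.5,0,0,0,1],
    [0.5,0,0,0,1],
    [0.5,0,0,0,1],
    [0.5,0,0,0,1],
    [0.5,0,0,0,0]
  ]
}}

```text
time_s: 20.23
eef_pos: [0.5046, 0.2593, 0.252]
eef_rot: [0.002, 0.41, 0.912, 0.001]
wrist_force: [-0.2, -0.7, 9.4]
width: 0.0556
gripper_force: 35.0
```

```bash
python3 pos.py
```

```text
P mm [504.6  259.32 251.99] sd [0.02 0.02 0.01] F [-0.77 -0.45 10.01] M [-0.11   0.192  0.01 ] turn 48.38 lid above rim 85.5 w 0.05558831745578001 20.525
```

{"api": "step_arm", "payload": {
  "targets": [
    [0.5,0,0,0,1],
    [0.5,0,0,0,1],
    [0.5,0,0,0,0]
  ]
}}

```text
time_s: 20.9
eef_pos: [0.5046, 0.2594, 0.252]
eef_rot: [0.002, 0.425, 0.905, 0.001]
wrist_force: [-0.4, -1.0, 9.0]
width: 0.0559
gripper_force: 35.0
```

```bash
python3 pos.py
```

```text
P mm [504.57 259.41 251.98] sd [0.01 0.02 0.01] F [-0.39  0.18  9.52] M [-0.091  0.189  0.064] turn 50.36 lid above rim 85.5 w 0.05554533497736461 21.2
```

{"api": "step_arm", "payload": {
  "targets": [
    [0.5,0,0,0,1],
    [0.5,0,0,0,1],
    [0.5,0,0,0,0]
  ]
}}

```text
time_s: 21.58
eef_pos: [0.5044, 0.2599, 0.252]
eef_rot: [0.002, 0.441, 0.898, 0.001]
wrist_force: [-0.7, 1.1, 10.3]
width: 0.0557
gripper_force: 35.0
```

```bash
python3 pos.py
```

```text
P mm [504.36 259.9  251.98] sd [0.01 0.01 0.01] F [-1.18  0.89  9.56] M [0.09  0.273 0.096] turn 52.33 lid above rim 85.5 w 0.05568138711970046 21.875
```

{"api": "step_arm", "payload": {
  "targets": [
    [0.5,0,0,0,1],
    [0.5,0,0,0,1],
    [0.5,0,0,0,0]
  ]
}}

```text
time_s: 22.25
eef_pos: [0.5042, 0.2602, 0.252]
eef_rot: [0.001, 0.456, 0.89, 0.001]
wrist_force: [-2.2, 0.4, 10.0]
width: 0.0557
gripper_force: 35.0
```

```bash
python3 pos.py
```

```text
P mm [504.16 260.17 251.98] sd [0.01 0.01 0.01] F [-1.27  1.14 10.04] M [0.162 0.359 0.474] turn 54.24 lid above rim 85.5 w 0.05618167424749592 22.55
```

The torque jumped to 0.47 N m, so this is the stop. Next I'll let it rise into the seats.

{"api": "step_arm", "payload": {
  "targets": [
    [0.5,0,0,-0.001,0],
    [0.5,0,0,-0.001,0],
    [0.5,0,0,-0.001,0],
    [0.5,0,0,-0.001,0],
    [0.5,0,0,0,0],
    [0.5,0,0,0,0]
  ]
}}

```text
time_s: 23.3
eef_pos: [0.5037, 0.2601, 0.2544]
eef_rot: [0.001, 0.457, 0.89, 0.001]
wrist_force: [4.1, 2.7, -2.6]
width: 0.0555
gripper_force: 35.0
```

```bash
python3 pos.py
```

```text
P mm [503.73 260.08 254.46] sd [0.02 0.01 0.01] F [ 4.11  3.19 -2.91] M [ 0.948 -1.148  0.358] turn 54.34 lid above rim 88.0 w 0.05561179399765332 23.6
```

{"api": "step_arm", "payload": {
  "targets": [
    [0.5,0,0.001,0,0.5],
    [0.5,0,0,-0.0005,0.5],
    [0.5,0,0,0,0],
    [0.5,0,0,0,0]
  ]
}}

```text
time_s: 24.1
eef_pos: [0.5038, 0.2602, 0.2545]
eef_rot: [0.0, 0.464, 0.886, -0.0]
wrist_force: [4.8, 2.9, -6.4]
width: 0.0553
gripper_force: 35.0
```

```bash
python3 pos.py
```

```text
P mm [503.77 260.15 254.51] sd [0.01 0.01 0.01] F [ 4.69  2.74 -6.57] M [ 0.835 -1.369  0.836] turn 55.3 lid above rim 88.0 w 0.055519623156997974 24.4
```

{"api": "step_arm", "payload": {
  "targets": [
    [0.5,0,0,0.0008,-2],
    [0.5,0,0,0,-1],
    [0.5,0,0,0,0],
    [0.5,0,0,0,0]
  ]
}}

```text
time_s: 24.9
eef_pos: [0.5036, 0.2598, 0.2555]
eef_rot: [-0.0, 0.442, 0.897, 0.0]
wrist_force: [0.8, 1.6, 5.1]
width: 0.0558
gripper_force: 35.0
```

```bash
python3 pos.py
```

```text
P mm [503.6  259.82 255.48] sd [0.02 0.01 0.01] F [1.48 1.46 5.37] M [ 0.457 -0.413  0.026] turn 52.42 lid above rim 89.0 w 0.05579962369493403 25.2
```

{"api": "step_arm", "payload": {
  "targets": [
    [0.5,0,0.0003,-0.001,0],
    [0.5,0,0,-0.0005,0],
    [0.5,0,0,0,0],
    [0.5,0,0,0,0]
  ]
}}

```text
time_s: 25.7
eef_pos: [0.5036, 0.26, 0.2556]
eef_rot: [-0.0, 0.441, 0.897, -0.0]
wrist_force: [2.8, 0.6, -2.8]
width: 0.0557
gripper_force: 35.0
```

```bash
python3 pos.py
```

```text
P mm [503.59 259.95 255.6 ] sd [0.02 0.02 0.02] F [ 3.1   0.9  -3.52] M [ 0.383 -1.002 -0.039] turn 52.37 lid above rim 89.1 w 0.05527011531804149 26.0
```

{"api": "step_arm", "payload": {
  "targets": [
    [0.5,0,0,0.0004,-1.5],
    [0.5,0,0,0,-1],
    [0.5,0,0,0,-1],
    [0.5,0,0,0,0]
  ]
}}

```text
time_s: 26.5
eef_pos: [0.5033, 0.26, 0.2555]
eef_rot: [-0.0, 0.413, 0.911, -0.0]
wrist_force: [0.9, 0.1, 0.5]
width: 0.0555
gripper_force: 35.0
```

```bash
python3 pos.py
```

```text
P mm [503.29 259.96 255.52] sd [0.01 0.01 0.01] F [ 0.15 -0.97  1.76] M [-0.2   -0.103 -0.004] turn 48.86 lid above rim 89.0 w 0.055177897706334134 26.8
```

{"api": "step_arm", "payload": {
  "targets": [
    [0.5,0,0,0,-1],
    [0.5,0,0,0,-1],
    [0.5,0,0,0,-1],
    [0.5,0,0,0,0]
  ]
}}

```text
time_s: 27.3
eef_pos: [0.5035, 0.2602, 0.2555]
eef_rot: [-0.0, 0.39, 0.921, 0.0]
wrist_force: [-0.7, -1.9, 2.5]
width: 0.0554
gripper_force: 35.0
```

```bash
python3 pos.py
```

```text
P mm [503.51 260.21 255.49] sd [0.01 0.01 0.01] F [-1.37 -0.84  3.38] M [-0.258  0.309 -0.486] turn 45.87 lid above rim 89.0 w 0.05511528737976994 27.6
```

It blocks both ways, so the lugs are in their seats. I'll centre in the play, open and retreat upward.

{"api": "step_arm", "payload": {
  "targets": [
    [0.5,0,0,-0.0003,2],
    [0.5,0,0,0,2],
    [0.5,0,0,0,0],
    [0.4,0,0,0,0],
    [0.3,0,0,0,0],
    [0.15,0,0,0,0],
    [0,0,0,0,0],
    [0,0,0,0,0],
    [0,0,0,0,0],
    [0,0,0,0,0]
  ]
}}

```text
time_s: 28.85
eef_pos: [0.5037, 0.2603, 0.2558]
eef_rot: [-0.0, 0.421, 0.907, 0.0]
wrist_force: [-0.0, 0.3, -0.0]
width: 0.0941
gripper_force: 0.0
```

{"api": "step_arm", "payload": {
  "targets": [
    [0,0,0,-0.01,0],
    [0,0,0,-0.03,0],
    [0,0,0,-0.04,0],
    [0,0,0,-0.04,0],
    [0,0,0,-0.04,0],
    [0,0,0,-0.02,0],
    [0,0,0,0,0]
  ]
}}

```text
time_s: 29.72
eef_pos: [0.5044, 0.2604, 0.4378]
eef_rot: [0.001, 0.422, 0.907, 0.002]
wrist_force: [-0.4, 0.6, -1.0]
width: 0.0936
gripper_force: 0.0
```

{"api": "step_arm", "payload": {
  "targets": [
    [0,-0.038,-0.032,0,0],
    [0,-0.038,-0.032,0,0],
    [0,-0.038,-0.032,0,0],
    [0,-0.038,-0.032,0,0],
    [0,-0.038,-0.032,0,0],
    [0,0,0,0,0]
  ]
}}

```text
time_s: 30.48
eef_pos: [0.5029, 0.0071, 0.4352]
eef_rot: [-0.0, 0.425, 0.905, -0.001]
wrist_force: [0.3, 0.8, 1.2]
width: 0.0941
gripper_force: 0.0
```

Run:
```python
from h import *
r=[]
for n in("top","side"):
    c=eyes.camera(n)[:,:,::-1].copy()
    a=rect(n,c,.505,.259,.3055,.05,4000); cv2.circle(a,(200,200),88,(0,255,0),1); r.append(a)
cv2.imwrite("pics/f.png",np.hstack(r))
```

```text
(no output)
```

View pics/f.png

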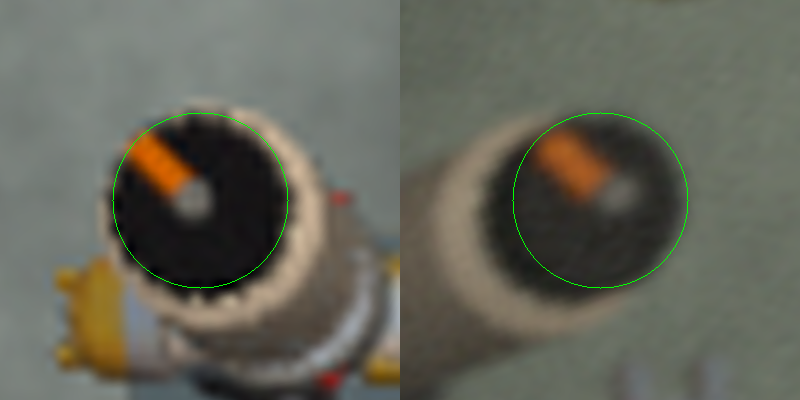

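The lid matches the predicted circle in both views, centred near (200,200) and (600,200). The cup is upright at locked height, the bar is turned about 50°, and the arm is clear, so I'll hand in.

```bash
python3 -c "
from plant import arm
print(arm.finish_job())"
```

```text
the job is handed in; nothing more can be done
None
```

The cup is on the gun and the job is handed in: before I let go it blocked turning both ways in its seats, and the final pictures show it upright at the locked height with the arm clear; the hand-in gave no verdict.

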